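# Crimp a test cell in the bench locking pliers and unload it

## Robot

A 7-joint arm with a two-finger parallel gripper is mounted at the origin on the work surface. World frame = base frame: x ahead of the robot, y to its left, z up, the work surface at z = 0. Lengths are in m, angles in rad, forces in N, time in s.
With the tool pointing down it reaches from about 0.4 to 0.875 m from the base axis. Payload 19.3 kg.
Tool frame: the origin (TCP) lies between the finger pads; the fingertips stand bot.tcp_to_tips ahead of it and the grasp point (between the pads) is the TCP (bot.tcp_to_tips is the distance from the TCP to the fingertips, in m); z points along the fingers, y is the line along which they close (so a half turn about z gives the same grasp; the last joint's range is limited). The gripper opens to 85 mm and grips with 20 to 120 N. Pads are 22 mm wide; open, the fingers measure 114 mm over their backs; the gripper's body (76 mm by 85 mm) begins 54 mm behind the grasp point. The pads swing forward as they close: fully open they stand 13 mm farther back than shut.
Start: joints at [1.09, 0.521, -0.036, 1.599, 0.021, 1.021, -0.113], TCP at [0.25, -0.573, 0.25] pointing down, gripper open.
Joint ranges: [-2.91, 2.91], [-0.3, 2.13], [-1.5, 1.42], [0.17, 2.43], [-1.26, 4.41], [0.16, 1.93], [-2.52, 2.52]. Speed limits (rad/s): [1.89, 1.89, 2.39, 2.39, 3.01, 3.01, 3.01].

## Interface

Orientations are given as [roll, pitch, yaw] about the fixed x, y, z axes, in that order (R = Rz(yaw) Ry(pitch) Rx(roll)).
In Python, from workcell import telemetry, grab_frame, bot gives the robot as it stands. The module is installed in compiled form; this text tells all that it offers.
- The arm moves only by the shell command python3 -m crank 'ROWS' [FORCE]. ROWS is text: rows parted by semicolons, each of 7 numbers parted by spaces: the finger opening in m, from 0 to 0.0854, then the shift along the tool's x, y, z in m, then the turn, a rotation vector about the tool's x, y, z in degrees. A call has exactly 8 rows; each row shifts and turns the commanded pose from where the row before left it, along the tool's axes as they then stand; what a row does not reach is not made up. A row lasts 1/12 s, in which the tool goes at most 41.7 mm and 7.16 degrees, less where a joint would pass 70% of its speed; a pose out of reach is approached as far as the arm can. A call with a gripper value outside its range is refused whole. The fingers move at their own pace and stop on an object; FORCE is the grip in N (left out, the last holds). Time passes only in rows, so rows that do not move let the fingers close, or fill a call up. It gives the time, the measured TCP pose, the force, the opening and the grip force at its end, in the units of the state.
- telemetry.observe(): the state, without advancing time (a new reading comes with each control period).
- grab_frame(name): name is "side" or "top"; returns a dict with "pixels" (384x512x3 uint8, red, green, blue), "depth" (384x512 float32, m along the optical axis (not along the pixel's ray), 0 where there is no reading), "vertical_fov" (degrees; the focal length in pixels is half the picture's height over the tangent of half this angle, whatever the lens; pixels are square), "cx", "cy" (the principal point, pixels), "distortion" ([k1, k2, p1, p2, k3] as OpenCV has them; the pictures are not rectified), "R" (3x3) and "t" (3): a world point X has camera coordinates R X + t. Camera axes: x right, y down, z forward; pixel columns grow to the right and rows downward; lengths in m; the calibration is good to about 2 mm. A picture is of the moment at which its call begins.
- bot.job_done(): hands the job in; it is judged then, once.
The state is a dict: "clock": time; "qpos": joint angles; "qd": joint speeds; "joint_efforts": joint torques, N m; "position": TCP position; "tool_rot": TCP orientation; "force": force on the tool from outside, world axes, zero at the start; "moment": the same for the moment, N m; "grip_width": finger opening in m; "finger_force": force on a finger pad.
Only numpy, scipy, OpenCV 4.12 (cv2) and the standard library are available. Lean on these libraries where they do the work, as an engineer would, in place of code of your own. Each camera call takes 0.05 s, during which the arm holds its last target. There are 200 camera calls.

## Task

Seal the test cell that stands in the jaws of the bench-mounted locking pliers: swing the blue handle shut over centre until it locks on the cell, take your hand off and leave it locked by itself for at least two seconds. Then push the red release lever so that the pliers spring open (do not pull the handle open), and stand the cell upright on the floor of the green tray without dropping or tipping it. Leave everything else where it is.

Things in the scene. Friction and masses are not known exactly. Their poses are not given: they have to be found in the camera images.
- pliers: Locking pliers lying flat, bolted to the bench. Origin on the bench under the jaw pivot, z up; local +x to the jaws, -x to the handles; the moving half is on +y, the fixed half on -y (fixed handle: y -22 to -10, ends at x -135). Moving parts turn about upright pins, 35 to 59 mm above the bench (middle 47), free below on the +y side except a 10 mm high base plate (x -102 to 72, y -58 to 18).
- handle (a joint): Blue moving handle (rad, relative to its jaw): 0 = sprung open, about 0.67 = dead centre, 0.74 = against its stop, where it stays locked on its own; short of dead centre it springs open again. Closing needs 4 to 10 N at the push point.
- handle_push (a point): Middle of the outer (pliers +y) upright face of the blue handle, 18 mm before its free end, 47 mm above the bench. The bar is 12 mm thick, 18 mm high, 120 mm long. Push it towards the pliers' -y. In the pliers' frame it is near x -112, y 55 when open and x -121, y 12 when locked (mm).
- release (a joint): Red release lever (rad): 0 = at rest, up to 0.55; light return spring. Turned to about 0.35 while the pliers are locked, its nose lifts the blue handle back past dead centre and the pliers spring open; 0.45 is surely enough. Needs under 8 N at the tail.
- release_tail (a point): Centre of the lever's red tail: an upright tab 48 mm long (along the pliers' x), 8 mm thick, 24 mm high, past the ends of both handles; at rest at pliers x -178, y -2, height 47 mm. The lever's pin is at x -125, y -6. Push the tail from its +y side towards -y: 24 mm of travel turns it about 0.45 rad. The blue handle ends 16 mm before the tab.
- cell_center (a point): Centre (half-way up) of the loose test cell: upright steel cylinder, 28 mm diameter, 70 mm high, blue band near the top, about 0.15 kg; z = its axis. It stands between the jaws at pliers x 50, y 1 to 3, on a rest 34 mm above the bench, so its top is 104 mm up; the jaws' tops are 56 mm up. The sprung brass jaw pad opens about 12 mm and presses it flat against the fixed jaw (y 0 then).
- pad: Brass pad on the moving jaw (20 mm wide, 16 mm high), sprung by up to 8 mm; locked, it presses on the cell with about 10 N. Origin in the jaw pivot.
- green_tray: Green tray for sealed cells, fixed: 150 mm along its x, 110 mm along its y, 18 mm high, walls and floor 4 mm thick; origin in the centre of its underside. It changes sides with the red tray.
- green_tray_spot (a point): Free place on the green tray's floor, 30 mm from the tray's centre along its -x, 4 mm above the bench (on the inner floor). A sealed cell stands 75 mm from it along the tray's +x.
- red_tray: Red tray for rejects, same size, fixed; not used.
- sealed_cell_center (a point): Centre of the sealed cell (green band, same size) standing in the green tray; leave alone.
- reject_cell_center (a point): Centre of the rejected cell (red band, same size) standing in the red tray; leave alone.
- wash_bottle: White wash bottle, 60 mm diameter, 150 mm high, behind the pliers; leave alone. Origin at its foot.
- jar: Amber glass jar, 56 mm diameter, 70 mm high; leave alone. Origin at its foot.
- screwdriver: Screwdriver lying near the robot; leave alone.
- film_roll: White roll of film standing on end, 110 mm diameter, 100 mm high; leave alone. Origin at its foot.
- weight: Brass calibration weight, 38 mm diameter, 52 mm high; leave alone. Origin at its foot.

How it is judged:
By the outcome, as a careful person would: the job done as asked, in the order asked, and still so for the second after the job is handed in, with the robot touching nothing.
It also fails if it takes over 64 s, if anything falls off the work surface, if the arm or the gripper's body presses on something with over 40 N, if the wrist force passes 120 N, or if a joint passes its speed limit or range.

## Working session

There is one attempt and no reset: what is moved stays moved. The work goes in short steps, Python scripts to look and compute and a shell command to move; the robot and the scene stay as the last step left them, time stands still between calls to the robot, and variables do not carry over. Pictures are saved under pics/ and viewed, at most 10 in all, crops included, and the job is handed in when it is done.

```bash
mkdir -p pics
cat > h.py <<'E'
import numpy as np,cv2
from workcell import telemetry,grab_frame,bot
def K(f):
    F=192/np.tan(np.radians(f["vertical_fov"])/2); return np.array([[F,0,f["cx"]],[0,F,f["cy"]],[0,0,1.]])
def snap(n,fn):
    f=grab_frame(n); np.savez('%s.npz'%fn,**f); cv2.imwrite('pics/%s.png'%fn,f["pixels"][:,:,::-1]); return f
def rays(f,uv):
    p=cv2.undistortPoints(np.float64(uv).reshape(-1,1,2),K(f),np.float64(f["distortion"])).reshape(-1,2)
    return np.c_[p,np.ones(len(p))]
def onplane(f,uv,z):
    R=np.array(f["R"]);t=np.array(f["t"]);c=-R.T@t;d=rays(f,uv)@R
    return c+d*((z-c[2])/d[:,2])[:,None]
def cloud(f):
    v,u=np.mgrid[0:384,0:512]; r=rays(f,np.c_[u.ravel(),v.ravel()])
    P=(r*np.array(f["depth"]).reshape(-1,1)-np.array(f["t"]))@np.array(f["R"]); return P.reshape(384,512,3)
E
python3 - <<'E'
from h import *
for n in("top","side"):
    f=snap(n,n+'0'); R=np.array(f["R"]); print(n,-R.T@np.array(f["t"]),R.tolist())
s=telemetry.observe(); print(s["clock"],s["position"],s["tool_rot"],s["force"],s["grip_width"],bot.tcp_to_tips)
E
```

```text
top [0.39009624 0.01506038 1.32609267] [[-0.028649695831171322, -0.9994793361470992, 0.014840874089323108], [-0.9906506155790886, 0.026409244200256962, -0.13384285439852053], [0.13338123099429597, -0.01853667812001306, -0.9908914364261712]]
side [ 0.41309673 -0.76267946  0.87106409] [[0.9804398836185156, -0.19597214557354645, -0.01823602943111452], [-0.15383357298342415, -0.7052198302648416, -0.6920984198973306], [0.12277160271522587, 0.6813662078211163, -0.7215727436691369]]
0.1 [ 0.24944258 -0.5727713   0.24981871] [-3.14061524e+00  7.19552325e-05  4.10792884e-01] [-0.25365653 -0.06042522  0.21858269] 0.08533535979119056 0.019
```

View pics/top0.png

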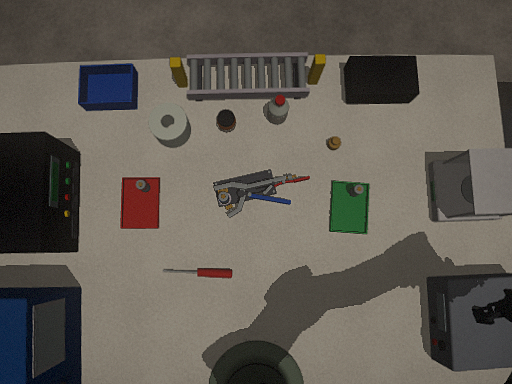

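View pics/side0.png

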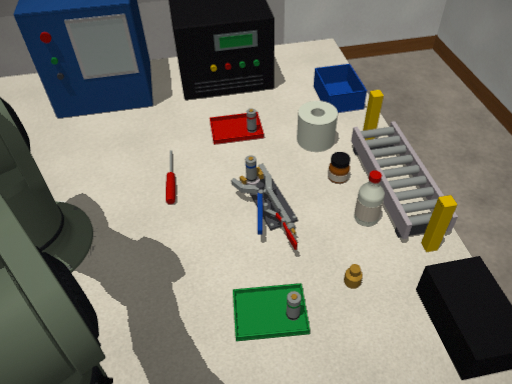

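The top view shows the pliers at about (245,190), with the jaws to the left, the blue handle at (270,199) and the red tail at (295,180). The green tray is at (349,207) with its sealed cell at (357,188). The red tray is at (140,203). The side view agrees with this. Next I'll measure.

Run:
```python
from h import *
o=[]
for n in("top","side"):
    f=dict(np.load(n+'0.npz')); P=cloud(f); hsv=cv2.cvtColor(f["pixels"],cv2.COLOR_RGB2HSV); H,S,V=cv2.split(hsv)
    box=(P[...,0]>.3)&(P[...,0]<.75)&(P[...,1]>-.45)&(P[...,1]<.2)
    def st(nm,m):
        q=P[m&box]
        if len(q)<3: print(n,nm,len(q));return
        c=q[:,:2].mean(0); u,s,vt=np.linalg.svd(q[:,:2]-c,full_matrices=False); a=(q[:,:2]-c)@vt[0]
        print(n,nm,len(q),'c',c.round(4),'z',np.percentile(q[:,2],[5,50,95]).round(3),'axis',vt[0].round(3),'ends',(c+vt[0]*a.min()).round(3),(c+vt[0]*a.max()).round(3))
    blue=(H>100)&(H<125)&(S>120)&(V>60); red=((H<6)|(H>174))&(S>150)&(V>60); green=(H>50)&(H<75)&(S>120)
    inpl=(P[...,1]>-.25)&(P[...,1]<.12)
    st('blueH',blue&inpl&(P[...,2]>.02)&(P[...,2]<.07))
    st('blueband',blue&inpl&(P[...,2]>.07))
    st('red',red&inpl&(P[...,0]>.42)&(P[...,2]>.02)&(P[...,2]<.09))
    st('redtop',red&inpl&(P[...,0]>.42)&(P[...,2]>.052)&(P[...,2]<.09))
    st('celltop',inpl&(P[...,2]>.098)&(P[...,2]<.11)&(P[...,0]>.4)&(P[...,0]<.6))
    g=green&(P[...,2]<.03); st('green',g)
    r=cv2.minAreaRect((P[g&box][:,:2]*1000).astype(np.float32)); print('rect',r)
    st('sealed',(P[...,1]<-.2)&(P[...,2]>.066)&(P[...,2]<.08)&(P[...,0]<.6))
    fr=f["pixels"][150:240,200:330] if n=="top" else f["pixels"][145:255,215:315]
    o.append(cv2.resize(fr,(390*1,400) if 0 else (390,int(390*fr.shape[0]/fr.shape[1])),interpolation=cv2.INTER_CUBIC))
h=max(x.shape[0] for x in o); o=[cv2.copyMakeBorder(x,0,h-x.shape[0],0,0,cv2.BORDER_CONSTANT) for x in o]
cv2.imwrite('pics/crop0.png',np.hstack(o)[:,:,::-1])
```

```text
top blueH 150 c [ 0.5376 -0.0562] z [0.051 0.055 0.06 ] axis [0.192 0.981] ends [ 0.527 -0.112] [0.549 0.004]
top blueband 13 c [0.3901 0.0151] z [1.326 1.326 1.326] axis [0. 1.] ends [0.39  0.015] [0.39  0.015]
top red 70 c [ 0.588  -0.1227] z [0.048 0.055 0.06 ] axis [ 0.192 -0.981] ends [ 0.577 -0.067] [ 0.597 -0.169]
top redtop 52 c [ 0.5898 -0.1318] z [0.052 0.056 0.061] axis [ 0.186 -0.983] ends [ 0.578 -0.07 ] [ 0.597 -0.169]
top celltop 78 c [0.542  0.0767] z [0.099 0.103 0.107] axis [-0.885  0.465] ends [0.553 0.071] [0.531 0.083]
top green 1558 c [ 0.5052 -0.2884] z [-0.001  0.004  0.017] axis [-0.999 -0.039] ends [ 0.59  -0.285] [ 0.431 -0.291]
rect ((510.69952392578125, -290.0470275878906), (109.72138214111328, 148.49806213378906), 84.59651184082031)
top sealed 70 c [ 0.5564 -0.3051] z [0.069 0.073 0.078] axis [-0.931  0.365] ends [ 0.569 -0.31 ] [ 0.544 -0.3  ]
side blueH 185 c [ 0.5398 -0.0615] z [0.051 0.055 0.058] axis [-0.207 -0.978] ends [ 0.553 -0.001] [ 0.528 -0.117]
side blueband 17 c [0.5418 0.0639] z [0.083 0.086 0.089] axis [ 0.956 -0.293] ends [0.53  0.067] [0.552 0.061]
side red 154 c [ 0.59   -0.1315] z [0.042 0.052 0.059] axis [ 0.18  -0.984] ends [ 0.579 -0.07 ] [ 0.598 -0.174]
side redtop 77 c [ 0.5919 -0.1382] z [0.053 0.057 0.059] axis [-0.18   0.984] ends [ 0.598 -0.172] [ 0.58  -0.073]
side celltop 76 c [0.5448 0.0717] z [0.1   0.103 0.105] axis [ 0.102 -0.995] ends [0.543 0.089] [0.546 0.059]
side green 3299 c [ 0.5077 -0.2935] z [0.001 0.004 0.017] axis [-0.969  0.247] ends [ 0.591 -0.315] [ 0.436 -0.275]
rect ((513.3297119140625, -293.1405334472656), (111.83006286621094, 148.13685607910156), 83.91466522216797)
side sealed 156 c [ 0.5584 -0.3098] z [0.069 0.074 0.076] axis [-0.286 -0.958] ends [ 0.563 -0.294] [ 0.555 -0.321]
```

View pics/crop0.png

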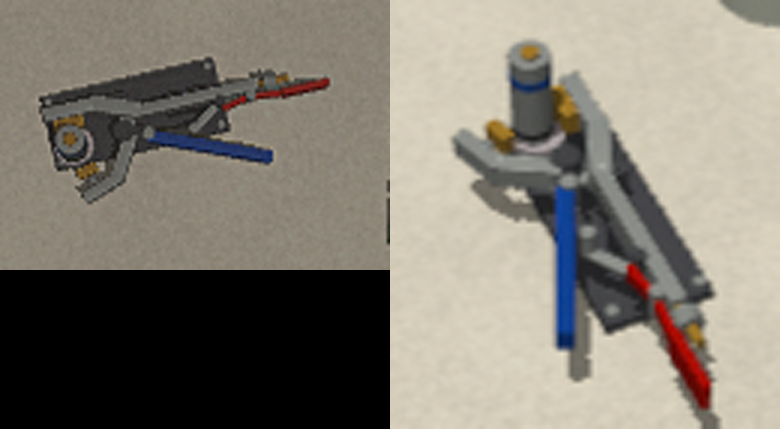

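The crop shows the jaws open around the cell, the blue handle sprung out to +y and the red tail beyond both handles. The geometry gives the pliers' origin at about (0.555, 0.0245) and +x at 1.775 rad; the distance from cell to tail end is 252 mm, as expected. A tool yaw of about 0.204 suits every step: tool x = pliers -y, tool y = pliers -x.

```bash
cat >> h.py <<'E'
O=np.array([.555,.0245]); A=1.775
M=np.array([[np.cos(A),-np.sin(A)],[np.sin(A),np.cos(A)]])
def w2p(p): return (np.array(p)[...,:2]-O)@M*1000
def p2w(q): return O+M@np.array(q)/1000
def st(px=None,py=None,z=None,w=None):
    s=telemetry.observe(); from scipy.spatial.transform import Rotation as Ro
    p=np.array(s["position"]); R=Ro.from_euler('xyz',s["tool_rot"]).as_matrix()
    print('t',round(s["clock"],2),'pos',p.round(4),'rpy',np.round(s["tool_rot"],3),'pl',w2p(p).round(1),'F',np.round(s["force"],1),'w',round(s["grip_width"],4),round(float(s["finger_force"]),1))
    if w is None and px is not None: w=[*p2w([px,py]),z]
    if w is not None: print('tool delta mm',(R.T@(np.array(w)-p)*1000).round(1))
E
Z="0 0 0 0 0 0 0"; python3 -m crank '0 0 0 0 0 0 5.93; 0 0 0 0 0 0 5.93; 0 .012 -.015 0 0 0 0; 0 .024 -.029 0 0 0 0; 0 .024 -.029 0 0 0 0; 0 .024 -.029 0 0 0 0; 0 .024 -.029 0 0 0 0; 0 .024 -.029 0 0 0 0' 40
python3 -m crank '0 .024 -.029 0 0 0 0; 0 .024 -.029 0 0 0 0; 0 .024 -.029 .01 0 0 0; 0 .024 -.029 .02 0 0 0; 0 .024 -.029 .03 0 0 0; 0 .024 -.029 .03 0 0 0; 0 .012 -.015 .02 0 0 0; 0 0 0 0 0 0 0'
python3 -c "from h import *; st(-118,86,.048)"
```

```text
clock: 0.77
position: [0.3468, -0.3878, 0.2501]
tool_rot: [-3.141, 0.0, 0.204]
force: [0.6, -0.4, 0.7]
grip_width: 0.0
finger_force: 0.0
clock: 1.43
position: [0.4561, -0.178, 0.1455]
tool_rot: [-3.138, 0.003, 0.209]
force: [-0.8, 1.1, -0.3]
grip_width: -0.0
finger_force: 0.0
t 1.43 pos [ 0.4561 -0.178   0.1455] rpy [-3.138e+00  3.000e-03  2.090e-01] pl [-178.2  137.9] F [-0.8  1.1 -0.3] w -0.0 0.0
tool delta mm [ 52.5 -59.6  97.5]
```

```bash
python3 -m crank '0 .01 -.012 .01 0 0 0; 0 .011 -.012 .02 0 0 0; 0 .011 -.012 .02 0 0 0; 0 .01 -.012 .02 0 0 0; 0 .01 -.012 .018 0 0 0; 0 0 0 .01 0 0 0; 0 0 0 0 0 0 0; 0 0 0 0 0 0 0'
python3 - <<'E'
from h import *
st(-118,66,.048)
o=[]
for n in("top","side"):
    f=snap(n,n+'1'); fr=f["pixels"][140:240,190:330] if n=="top" else f["pixels"][130:270,200:330]
    o.append(cv2.resize(fr,(395,int(395*fr.shape[0]/fr.shape[1])),interpolation=cv2.INTER_CUBIC))
h=max(x.shape[0] for x in o); o=[cv2.copyMakeBorder(x,0,h-x.shape[0],0,0,cv2.BORDER_CONSTANT) for x in o]
cv2.imwrite('pics/crop1.png',np.hstack(o)[:,:,::-1])
E
```

```text
clock: 2.1
position: [0.4941, -0.1142, 0.0509]
tool_rot: [3.141, 0.001, 0.203]
force: [0.2, -0.2, 0.4]
grip_width: 0.0
finger_force: 0.0
t 2.1 pos [ 0.4941 -0.1142  0.0509] rpy [3.141e+00 1.000e-03 2.030e-01] pl [-123.5   87.7] F [ 0.2 -0.2  0.4] w 0.0 0.0
tool delta mm [21.7 -5.5  2.9]
```

View pics/crop1.png

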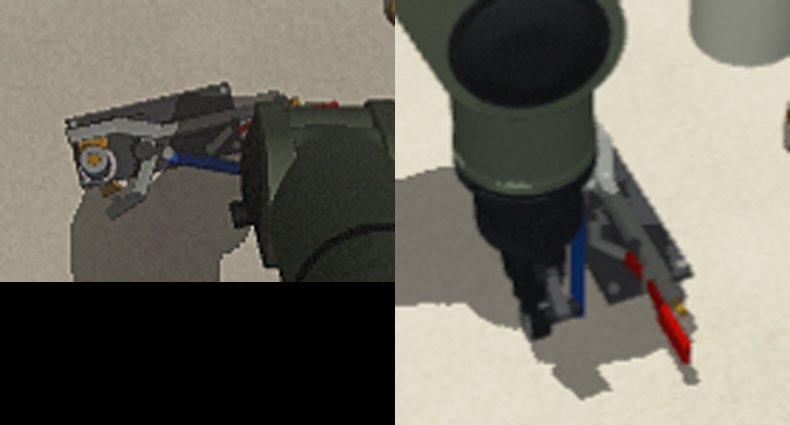

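The side view shows the closed fingertips just outside the blue handle, near its free end, and clear of the tail. Now I'll push.

```bash
python3 -m crank '0 .004 -.003 .001 0 0 0; 0 .005 -.003 .001 0 0 0; 0 .005 -.002 .001 0 0 0; 0 .005 0 0 0 0 0; 0 .005 0 0 0 0 0; 0 .005 0 0 0 0 0; 0 .004 0 0 0 0 0; 0 .003 0 0 0 0 0'
python3 -c "from h import *; st(-121,23,.048)"
python3 -m crank '0 .003 .001 0 0 0 0; 0 .003 .001 0 0 0 0; 0 .003 .001 0 0 0 0; 0 .003 .001 0 0 0 0; 0 .003 .001 0 0 0 0; 0 .003 .001 0 0 0 0; 0 .003 0 0 0 0 0; 0 0 0 0 0 0 0'
python3 -c "from h import *; st(-121,23,.048)"
```

```text
clock: 2.87
position: [0.5284, -0.0985, 0.0477]
tool_rot: [3.141, 0.001, 0.204]
force: [-3.6, -3.3, 1.2]
grip_width: 0.0001
finger_force: 1.8
t 2.87 pos [ 0.5284 -0.0985  0.0477] rpy [3.141e+00 1.000e-03 2.040e-01] pl [-115.   51.] F [-3.6 -3.3  1.2] w 0.0001 1.8
tool delta mm [28.   6.  -0.3]
clock: 3.53
position: [0.5511, -0.0998, 0.048]
tool_rot: [3.141, -0.001, 0.204]
force: [-0.7, -1.2, -0.5]
grip_width: -0.0002
finger_force: 0.0
t 3.53 pos [ 0.5511 -0.0998  0.048 ] rpy [ 3.141e+00 -1.000e-03  2.040e-01] pl [-121.    29.1] F [-0.7 -1.2 -0.5] w -0.0002 0.0
tool delta mm [ 6.1  0.  -0. ]
```

```bash
python3 -m crank '0 .002 0 0 0 0 0; 0 .002 0 0 0 0 0; 0 .001 0 0 0 0 0; 0 .001 0 0 0 0 0; 0 .001 0 0 0 0 0; 0 0 0 0 0 0 0; 0 0 0 0 0 0 0; 0 0 0 0 0 0 0'
python3 -c "from h import *; st(-121,23,.048)"
```

```text
clock: 4.2
position: [0.5568, -0.0985, 0.0478]
tool_rot: [-3.142, 0.0, 0.204]
force: [-1.8, -0.6, 0.5]
grip_width: -0.0003
finger_force: 0.7
t 4.2 pos [ 0.5568 -0.0985  0.0478] rpy [-3.142  0.     0.204] pl [-120.8   23.2] F [-1.8 -0.6  0.5] w -0.0003 0.7
tool delta mm [ 0.2  0.2 -0.2]
```

```bash
python3 -m crank '0 .001 0 0 0 0 0; 0 .001 0 0 0 0 0; 0 0 0 0 0 0 0; 0 0.001 0 0 0 0 0; 0 0 0 0 0 0 0; 0 .001 0 0 0 0 0; 0 0 0 0 0 0 0; 0 0 0 0 0 0 0'
python3 -c "from h import *; st(-121,23,.048)"
```

```text
clock: 4.87
position: [0.5582, -0.0982, 0.0475]
tool_rot: [-3.141, 0.005, 0.203]
force: [-17.6, -2.2, 13.4]
grip_width: -0.0002
finger_force: 8.8
t 4.87 pos [ 0.5582 -0.0982  0.0475] rpy [-3.141  0.005  0.203] pl [-120.8   21.8] F [-17.6  -2.2  13.4] w -0.0002 8.8
tool delta mm [-1.2  0.2 -0.5]
```

That's firmly against the stop. I'll back off, move across beside the tail and look.

```bash
python3 -m crank '0 -.004 0 0 0 0 0; 0 -.01 0 0 0 0 0; 0 -.012 0 0 0 0 0; 0 -.005 .012 0 0 0 0; 0 0 .015 0 0 0 0; 0 0 .015 0 0 0 0; 0 0 .015 0 0 0 0; 0 0 0 0 0 0 0'
python3 - <<'E'
from h import *
st(-178,15,.048)
o=[]
for n in("top","side"):
    f=snap(n,n+'2'); fr=f["pixels"][140:240,190:330] if n=="top" else f["pixels"][130:270,200:330]
    o.append(cv2.resize(fr,(395,int(395*fr.shape[0]/fr.shape[1])),interpolation=cv2.INTER_CUBIC))
    P=cloud(f); H,S,V=cv2.split(cv2.cvtColor(f["pixels"],cv2.COLOR_RGB2HSV))
    m=((H<6)|(H>174))&(S>150)&(P[...,0]>.5)&(P[...,0]<.65)&(abs(P[...,1]+.13)<.07)
    q=w2p(P[m]); print(n,'red pl',len(q),q.min(0) if len(q) else 0,q.max(0) if len(q) else 0)
    m=(H>100)&(H<125)&(S>120)&(P[...,0]>.5)&(P[...,0]<.65)&(abs(P[...,1]+.06)<.08)&(P[...,2]<.07)&(P[...,2]>.03); q=w2p(P[m]); print('blue',len(q),np.polyfit(q[:,0],q[:,1],1) if len(q)>9 else 0)
h=max(x.shape[0] for x in o); o=[cv2.copyMakeBorder(x,0,h-x.shape[0],0,0,cv2.BORDER_CONSTANT) for x in o]
cv2.imwrite('pics/crop2.png',np.hstack(o)[:,:,::-1])
E
```

```text
clock: 5.53
position: [0.542, -0.163, 0.048]
tool_rot: [3.14, -0.001, 0.201]
force: [-0.3, -0.0, 0.1]
grip_width: 0.0001
finger_force: 0.0
t 5.53 pos [ 0.542 -0.163  0.048] rpy [ 3.14e+00 -1.00e-03  2.01e-01] pl [-181.    50.8] F [-0.3 -0.   0.1] w 0.0001 0.0
tool delta mm [35.7 -3.1 -0. ]
top red pl 31 [-155.98168499   -6.6772317 ] [-94.5649807    1.53963009]
blue 152 [ 0.08321225 15.83924841]
side red pl 113 [-217.92734589   -6.78888244] [-138.27043381   38.14513595]
blue 0 0
```

View pics/crop2.png

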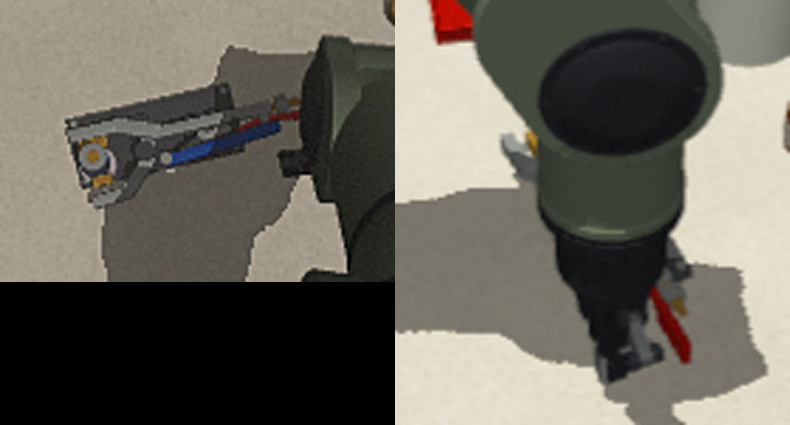

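The top view shows the handle lying shut along the fixed handle, with the jaws on the cell and no hand on it. It is locked. I'll wait more than 2 s clear of everything, then approach the tail.

```bash
W='0 0 0 0 0 0 0; 0 0 0 0 0 0 0; 0 0 0 0 0 0 0; 0 0 0 0 0 0 0; 0 0 0 0 0 0 0; 0 0 0 0 0 0 0; 0 0 0 0 0 0 0; 0 0 0 0 0 0 0'
python3 -m crank '0 0 0 0 0 0 0; 0 0 0 0 0 0 0; 0 0 0 0 0 0 0; 0 0 0 0 0 0 0; 0 0 0 0 0 0 0; 0 0 0 0 0 0 0; 0 0 0 0 0 0 0; 0 0 0 0 0 0 0' >/dev/null
python3 -m crank '0 0 0 0 0 0 0; 0 0 0 0 0 0 0; 0 0 0 0 0 0 0; 0 0 0 0 0 0 0; 0 0 0 0 0 0 0; 0 0 0 0 0 0 0; 0 0 0 0 0 0 0; 0 0 0 0 0 0 0' >/dev/null
python3 -m crank '0 0 0 0 0 0 0; 0 0 0 0 0 0 0; 0 0 0 0 0 0 0; 0 0 0 0 0 0 0; 0 0 0 0 0 0 0; 0 0 0 0 0 0 0; 0 0 0 0 0 0 0; 0 0 0 0 0 0 0' >/dev/null
python3 -m crank '0 0 0 0 0 0 0; 0 0 0 0 0 0 0; 0 .004 -.001 0 0 0 0; 0 .005 -.001 0 0 0 0; 0 .006 -.001 0 0 0 0; 0 .006 0 0 0 0 0; 0 .006 0 0 0 0 0; 0 .006 0 0 0 0 0'
python3 -c "from h import *; st(-178,-11,.048)"
```

```text
clock: 8.3
position: [0.5745, -0.1499, 0.0478]
tool_rot: [-3.142, -0.0, 0.204]
force: [0.1, 0.7, 0.9]
grip_width: -0.0001
finger_force: 0.0
t 8.3 pos [ 0.5745 -0.1499  0.0478] rpy [-3.142 -0.     0.204] pl [-174.7   16.3] F [0.1 0.7 0.9] w -0.0001 0.0
tool delta mm [27.3  3.3 -0.2]
```

```bash
python3 -m crank '0 .001 .002 0 0 0 0; 0 .003 .002 0 0 0 0; 0 .003 0 0 0 0 0; 0 .003 0 0 0 0 0; 0 .003 0 0 0 0 0; 0 .003 0 0 0 0 0; 0 .003 0 0 0 0 0; 0 0 0 0 0 0 0'
python3 -c "from h import *; st(-178,-11,.048)"
python3 -m crank '0 .003 0 0 0 0 0; 0 .003 0 0 0 0 0; 0 .002 0 0 0 0 0; 0 .002 0 0 0 0 0; 0 .001 0 0 0 0 0; 0 0 0 0 0 0 0; 0 0 0 0 0 0 0; 0 0 0 0 0 0 0'
python3 - <<'E'
from h import *
st(-178,-11,.048)
f=snap("top",'top3'); P=cloud(f); H,S,V=cv2.split(cv2.cvtColor(f["pixels"],cv2.COLOR_RGB2HSV))
m=(H>100)&(H<125)&(S>120)&(P[...,0]>.5)&(P[...,0]<.65)&(abs(P[...,1]+.06)<.08)&(P[...,2]<.07)&(P[...,2]>.03); q=w2p(P[m]); print('blue',len(q),np.polyfit(q[:,0],q[:,1],1) if len(q)>9 else 0)
E
```

```text
clock: 8.97
position: [0.5938, -0.1498, 0.0478]
tool_rot: [-3.141, -0.001, 0.204]
force: [-1.7, -1.3, -0.1]
grip_width: 0.0001
finger_force: 0.8
t 8.97 pos [ 0.5938 -0.1498  0.0478] rpy [-3.141e+00 -1.000e-03  2.040e-01] pl [-178.5   -2.7] F [-1.7 -1.3 -0.1] w 0.0001 0.8
tool delta mm [ 8.3 -0.5 -0.2]
clock: 9.63
position: [0.6038, -0.148, 0.0478]
tool_rot: [-3.142, 0.0, 0.204]
force: [-2.5, -0.2, 0.3]
grip_width: -0.0005
finger_force: 0.7
t 9.63 pos [ 0.6038 -0.148   0.0478] rpy [-3.142  0.     0.204] pl [-178.8  -12.8] F [-2.5 -0.2  0.3] w -0.0005 0.7
tool delta mm [-1.8 -0.8 -0.2]
blue 149 [-0.42349051  2.20229182]
```

The handle has sprung open. I'll retreat, raise the hand and re-measure the cell.

```bash
python3 -m crank '0 -.005 0 0 0 0 0; 0 -.012 0 0 0 0 0; 0 -.015 0 0 0 0 0; 0 -.012 0 -.01 0 0 0; 0 -.005 0 -.025 0 0 0; 0 0 0 -.035 0 0 0; 0 0 0 -.035 0 0 0; 0 0 0 -.025 0 0 0'
python3 -m crank '.06 0 0 0 0 0 0; .06 0 0 0 0 0 0; .06 0 0 0 0 0 0; .06 0 0 0 0 0 0; .06 0 0 0 0 0 0; .06 0 0 0 0 0 0; .06 0 0 0 0 0 0; .06 0 0 0 0 0 0'
python3 - <<'E'
from h import *
st(50,2,.16)
o=[]
for n in("top","side"):
    f=snap(n,n+'4'); fr=f["pixels"][140:240,190:330] if n=="top" else f["pixels"][130:270,200:330]
    o.append(cv2.resize(fr,(395,int(395*fr.shape[0]/fr.shape[1])),interpolation=cv2.INTER_CUBIC))
    P=cloud(f); m=(abs(P[...,2]-.103)<.006)&(abs(P[...,0]-.543)<.03)&(abs(P[...,1]-.073)<.03)
    q=P[m]; c=q.mean(0); b=np.float32(q[:,:2]*1000); print(n,len(q),c.round(4),'pl',w2p(c).round(1),cv2.minEnclosingCircle(b))
h=max(x.shape[0] for x in o); o=[cv2.copyMakeBorder(x,0,h-x.shape[0],0,0,cv2.BORDER_CONSTANT) for x in o]
cv2.imwrite('pics/crop4.png',np.hstack(o)[:,:,::-1])
E
```

```text
clock: 10.35
position: [0.5561, -0.1582, 0.1808]
tool_rot: [3.141, -0.002, 0.203]
force: [-0.2, -0.1, -0.0]
grip_width: 0.0001
finger_force: 0.0
clock: 11.02
position: [0.5558, -0.1578, 0.1774]
tool_rot: [-3.141, 0.001, 0.204]
force: [-0.8, 0.1, -0.4]
grip_width: 0.0603
finger_force: 0.0
t 11.02 pos [ 0.5558 -0.1578  0.1774] rpy [-3.141e+00  1.000e-03  2.040e-01] pl [-178.7   36.2] F [-0.8  0.1 -0.4] w 0.0603 0.0
tool delta mm [  34.1 -228.7   17.5]
top 80 [0.5444 0.0772 0.1033] pl [53.7 -0.3] ((544.5921630859375, 77.21337127685547), 13.741593360900879)
side 85 [0.5469 0.0719 0.1026] pl [48.1 -1.7] ((547.036376953125, 72.57491302490234), 15.038702011108398)
```

View pics/crop4.png

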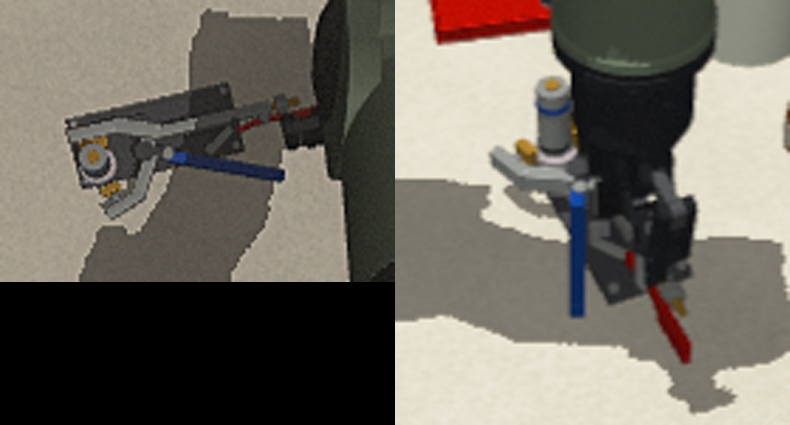

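The pliers are open and the cell stands upright against the fixed jaw, at about world (0.5455, 0.0745). I'll move above it.

```bash
python3 -m crank '.06 .004 -.022 0 0 0 0; .06 .005 -.032 0 0 0 0; .06 .005 -.034 0 0 0 0; .06 .005 -.034 0 0 0 0; .06 .005 -.034 0 0 0 0; .06 .005 -.034 .005 0 0 0; .06 .005 -.027 .006 0 0 0; .06 .002 -.012 .006 0 0 0'
python3 -m crank '.06 0 0 0 0 0 0; .06 0 0 0 0 0 0; .06 0 0 0 0 0 0; .06 0 0 0 0 0 0; .06 0 0 0 0 0 0; .06 0 0 0 0 0 0; .06 0 0 0 0 0 0; .06 0 0 0 0 0 0' >/dev/null
python3 - <<'E'
from h import *
st(w=[.5455,.0745,.084])
f=snap("side",'side5'); cv2.imwrite('pics/crop5.png',cv2.resize(f["pixels"][120:260,190:320],(520,560),interpolation=cv2.INTER_CUBIC)[:,:,::-1])
E
```

```text
clock: 11.78
position: [0.5445, 0.078, 0.1608]
tool_rot: [-3.14, -0.001, 0.208]
force: [0.5, 0.4, 0.1]
grip_width: 0.0601
finger_force: 0.0
t 12.45 pos [0.5449 0.0734 0.1609] rpy [ 3.142 -0.     0.203] pl [49.9 -0. ] F [ 0.2 -1.   0.4] w 0.0598 0.0
tool delta mm [ 0.8 -1.  76.9]
```

View pics/crop5.png

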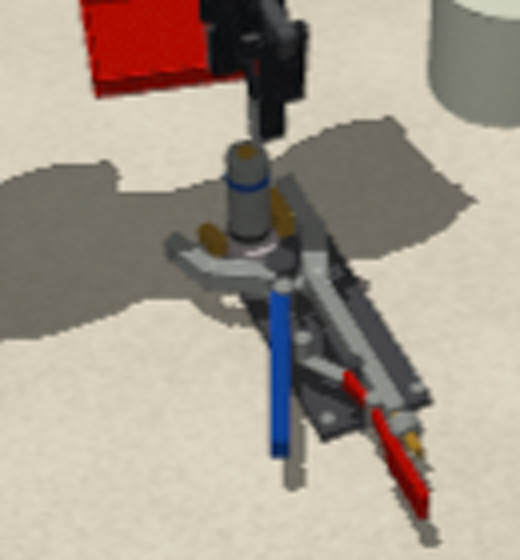

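The fingers hang behind and above the cell's top, which is at crop (246,150); the near fingertip is at (265,135). I'll check that projection before going down.

Run:
```python
from h import *
f=dict(np.load('side5.npz'))
for p in [(.5449,.0734,.142),(.5449+.203*.035,.0734-.979*.035,.146),(.5449-.203*.035,.0734+.979*.035,.146),(.5455,.0745,.104)]:
    c=cv2.projectPoints(np.float64([p]),cv2.Rodrigues(np.array(f["R"]))[0],np.array(f["t"]),K(f),np.float64(f["distortion"]))[0].ravel(); print(p,(c-[190,120])*4)
P=cloud(f); print(P[148:156,252:260:3].round(3).tolist()[::3])
```

```text
(0.5449, 0.0734, 0.142) [241.12315256 107.40984522]
(0.5520050000000001, 0.039135, 0.146) [263.30976967 137.68080485]
(0.537795, 0.10766500000000001, 0.146) [219.39930801  68.45889158]
(0.5455, 0.0745, 0.104) [243.71423262 152.70292801]
[[[0.544, 0.04, 0.167], [0.549, 0.03, 0.174], [0.556, 0.03, 0.173]], [[0.544, 0.042, 0.156], [0.549, 0.032, 0.163], [0.555, 0.027, 0.167]], [[0.569, 0.204, 0.001], [0.549, 0.033, 0.153], [0.556, 0.031, 0.154]]]
```

It matches. Going down and gripping.

```bash
python3 -m crank '.06 .001 -.001 .008 0 0 0; .06 0 0 .012 0 0 0; .06 0 0 .014 0 0 0; .06 0 0 .014 0 0 0; .06 0 0 .012 0 0 0; .06 0 0 .01 0 0 0; .06 0 0 .007 0 0 0; .06 0 0 0 0 0 0'
python3 -c "from h import *; st(w=[.5455,.0745,.084])"
```

```text
clock: 13.17
position: [0.545, 0.0748, 0.0824]
tool_rot: [-3.142, 0.002, 0.204]
force: [-0.8, 0.5, -0.3]
grip_width: 0.0598
finger_force: 0.0
t 13.17 pos [0.545  0.0748 0.0824] rpy [-3.142e+00  2.000e-03  2.040e-01] pl [51.3 -0.4] F [-0.8  0.5 -0.3] w 0.0598 0.0
tool delta mm [ 0.4  0.4 -1.6]
```

```bash
python3 -m crank '.05 0 0 0 0 0 0; .04 0 0 0 0 0 0; .036 0 0 0 0 0 0; .032 0 0 0 0 0 0; .03 0 0 0 0 0 0; .028 0 0 0 0 0 0; .026 0 0 0 0 0 0; .024 0 0 0 0 0 0' 30
python3 -c "from h import *; st(w=[.5455,.0745,.084])"
python3 -m crank '.02 0 0 0 0 0 0; .02 0 0 0 0 0 0; .02 0 0 0 0 0 0; .02 0 0 0 0 0 0; .02 0 0 0 0 0 0; .02 0 0 0 0 0 0; .02 0 0 0 0 0 0; .02 0 0 0 0 0 0'
python3 -c "from h import *; st(w=[.482,-.289,.16])"
```

```text
clock: 13.83
position: [0.5458, 0.075, 0.0841]
tool_rot: [-3.141, -0.001, 0.204]
force: [-1.2, 2.6, 6.2]
grip_width: 0.0269
finger_force: 29.2
t 13.83 pos [0.5458 0.075  0.0841] rpy [-3.141e+00 -1.000e-03  2.040e-01] pl [51.3 -1.2] F [-1.2  2.6  6.2] w 0.0269 29.2
tool delta mm [-0.4  0.5  0.1]
clock: 14.5
position: [0.5458, 0.075, 0.0841]
tool_rot: [-3.141, -0.001, 0.204]
force: [-1.2, 1.0, 6.7]
grip_width: 0.0272
finger_force: 29.2
t 14.5 pos [0.5458 0.075  0.0841] rpy [-3.141e+00 -1.000e-03  2.040e-01] pl [51.3 -1.2] F [-1.2  1.   6.7] w 0.0272 29.2
tool delta mm [-136.1  343.5  -76. ]
```

Gripped at the 28 mm diameter. Lifting.

```bash
python3 -m crank '.02 0 0 -.002 0 0 0; .02 0 0 -.006 0 0 0; .02 0 0 -.01 0 0 0; .02 0 0 -.014 0 0 0; .02 0 0 -.016 0 0 0; .02 0 0 -.016 0 0 0; .02 0 0 -.012 0 0 0; .02 0 0 -.006 0 0 0' 50
python3 - <<'E'
from h import *
st(w=[.482,-.289,.16])
f=snap("side",'side6'); cv2.imwrite('pics/crop6.png',cv2.resize(f["pixels"][90:250,190:320],(455,560),interpolation=cv2.INTER_CUBIC)[:,:,::-1])
f=snap("top",'top6')
for n in("top","side"):
    f=dict(np.load(n+'6.npz')); P=cloud(f); H,S,V=cv2.split(cv2.cvtColor(f["pixels"],cv2.COLOR_RGB2HSV))
    m=((H>50)&(H<75)&(S>120)&(abs(P[...,0]-.51)<.12)&(abs(P[...,1]+.29)<.1)).astype(np.uint8)
    c=max(cv2.findContours(m,0,2)[0],key=cv2.contourArea).reshape(-1,2)
    print(n,m.sum(),cv2.minAreaRect(np.float32(onplane(f,c,.018)[:,:2]*1000)),cv2.minAreaRect(np.float32(onplane(f,c,0)[:,:2]*1000)))
E
```

```text
clock: 15.17
position: [0.5462, 0.0748, 0.1681]
tool_rot: [3.142, -0.002, 0.204]
force: [1.1, -0.2, -1.9]
grip_width: 0.0271
finger_force: 49.2
t 15.17 pos [0.5462 0.0748 0.1681] rpy [ 3.142e+00 -2.000e-03  2.040e-01] pl [51.1 -1.5] F [ 1.1 -0.2 -1.9] w 0.0271 49.2
tool delta mm [-136.4  343.4    7.8]
top 1527 ((510.3475036621094, -289.169677734375), (109.53069305419922, 148.48475646972656), 84.13724517822266) ((512.002197265625, -293.3559265136719), (111.03791809082031, 150.52806091308594), 84.13724517822266)
side 3322 ((512.84375, -297.23193359375), (116.29718017578125, 147.92239379882812), 84.0363540649414) ((514.9483032226562, -287.4107666015625), (118.75112915039062, 151.0436248779297), 84.0363540649414)
```

View pics/crop6.png

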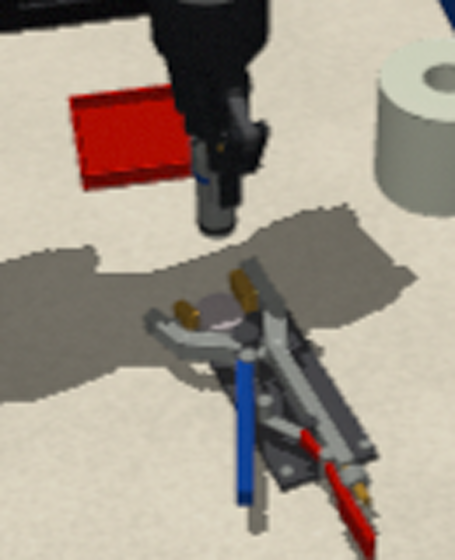

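The cell hangs upright in the grip, clear of the jaws. The tray's centre is at about (0.5115, -0.291), so the target is (0.482, -0.290).

```bash
python3 -m crank '.02 -.004 .01 0 0 0 0; .02 -.008 .02 0 0 0 0; .02 -.011 .027 0 0 0 0; .02 -.012 .03 0 0 0 0; .02 -.012 .03 0 0 0 0; .02 -.012 .03 0 0 0 0; .02 -.012 .03 0 0 0 0; .02 -.012 .03 0 0 0 0'
python3 -m crank '.02 -.012 .03 0 0 0 0; .02 -.012 .03 0 0 0 0; .02 -.011 .027 .005 0 0 0; .02 -.008 .02 .01 0 0 0; .02 -.006 .015 .01 0 0 0; .02 -.003 .008 .01 0 0 0; .02 -.001 .004 .005 0 0 0; .02 0 0 0 0 0 0'
python3 -m crank '.02 0 0 0 0 0 0; .02 0 0 0 0 0 0; .02 0 0 0 0 0 0; .02 0 0 0 0 0 0; .02 0 0 0 0 0 0; .02 0 0 0 0 0 0; .02 0 0 0 0 0 0; .02 0 0 0 0 0 0' >/dev/null
python3 - <<'E'
from h import *
st(w=[.482,-.290,.056])
f=snap("side",'side7'); cv2.imwrite('pics/crop7.png',cv2.resize(f["pixels"][190:360,200:340],(460,560),interpolation=cv2.INTER_CUBIC)[:,:,::-1])
E
```

```text
clock: 15.93
position: [0.5048, -0.1468, 0.165]
tool_rot: [-3.141, 0.001, 0.203]
force: [0.3, 0.5, -1.2]
grip_width: 0.027
finger_force: 49.3
clock: 16.6
position: [0.4805, -0.2866, 0.1242]
tool_rot: [-3.14, 0.002, 0.203]
force: [-0.3, 0.9, -1.3]
grip_width: 0.0269
finger_force: 49.3
t 17.27 pos [ 0.4815 -0.2866  0.1259] rpy [ 3.142 -0.     0.204] pl [-289.7  135.1] F [ 0.5  0.6 -1. ] w 0.0269 49.3
tool delta mm [-0.2  3.5 69.9]
```

View pics/crop7.png

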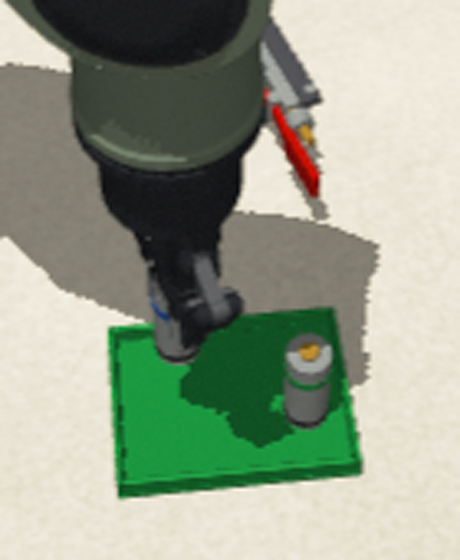

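The cell is over the left part of the tray, well away from the sealed cell, whose base is at crop (308,415). Lowering, slowly at the end.

```bash
python3 -m crank '.02 0 .002 .004 0 0 0; .02 0 .002 .008 0 0 0; .02 0 .001 .01 0 0 0; .02 0 0 .01 0 0 0; .02 0 0 .01 0 0 0; .02 0 0 .01 0 0 0; .02 0 0 .006 0 0 0; .02 0 0 .002 0 0 0'
python3 -m crank '.02 0 0 .002 0 0 0; .02 0 0 .002 0 0 0; .02 0 0 .001 0 0 0; .02 0 0 .001 0 0 0; .02 0 0 .001 0 0 0; .02 0 0 0 0 0 0; .02 0 0 0 0 0 0; .02 0 0 0 0 0 0'
python3 -c "from h import *; st(w=[.482,-.292,.054])"
```

```text
clock: 17.98
position: [0.4819, -0.2911, 0.0643]
tool_rot: [-3.14, 0.001, 0.204]
force: [-1.0, 0.3, -1.6]
grip_width: 0.0268
finger_force: 49.3
clock: 18.65
position: [0.4825, -0.2916, 0.059]
tool_rot: [3.141, -0.0, 0.204]
force: [-0.3, 0.1, -1.4]
grip_width: 0.0268
finger_force: 49.3
t 18.65 pos [ 0.4825 -0.2916  0.059 ] rpy [ 3.141 -0.     0.204] pl [-294.8  135.1] F [-0.3  0.1 -1.4] w 0.0268 49.3
tool delta mm [-0.5  0.3  5. ]
```

```bash
python3 -m crank '.02 0 0 .001 0 0 0; .02 0 0 .001 0 0 0; .02 0 0 .001 0 0 0; .02 0 0 .001 0 0 0; .02 0 0 0 0 0 0; .02 0 0 0 0 0 0; .02 0 0 0 0 0 0; .02 0 0 0 0 0 0'
python3 -c "from h import *; st(w=[.482,-.292,.054])"
```

```text
clock: 19.32
position: [0.4825, -0.2915, 0.0548]
tool_rot: [3.142, -0.0, 0.204]
force: [-0.9, -0.1, -1.3]
grip_width: 0.0271
finger_force: 49.3
t 19.32 pos [ 0.4825 -0.2915  0.0548] rpy [ 3.142 -0.     0.204] pl [-294.7  135.1] F [-0.9 -0.1 -1.3] w 0.0271 49.3
tool delta mm [-0.5  0.4  0.8]
```

```bash
python3 -m crank '.02 0 0 .0005 0 0 0; .02 0 0 .0005 0 0 0; .02 0 0 0 0 0 0; .02 0 0 0 0 0 0; .02 0 0 0 0 0 0; .02 0 0 0 0 0 0; .02 0 0 0 0 0 0; .02 0 0 0 0 0 0' | grep -E "pos|force"
python3 -m crank '.02 0 0 .0005 0 0 0; .02 0 0 0 0 0 0; .02 0 0 0 0 0 0; .02 0 0 .0005 0 0 0; .02 0 0 0 0 0 0; .02 0 0 0 0 0 0; .02 0 0 0 0 0 0; .02 0 0 0 0 0 0'| grep -E "pos|force"
```

```text
position: [0.4826, -0.2915, 0.0542]
force: [-1.7, 1.3, 6.7]
finger_force: 50.2
position: [0.4827, -0.2916, 0.0541]
force: [-6.3, 4.7, 27.6]
finger_force: 52.2
```

It's on the floor. I'll ease off the pressure, open and rise.

```bash
python3 -m crank '.02 0 0 -.0008 0 0 0; .02 0 0 0 0 0 0; .02 0 0 0 0 0 0; .03 0 0 0 0 0 0; .034 0 0 0 0 0 0; .04 0 0 0 0 0 0; .05 0 0 0 0 0 0; .05 0 0 0 0 0 0' 20
python3 -m crank '.05 0 0 0 0 0 0; .05 0 0 -.004 0 0 0; .05 0 0 -.01 0 0 0; .05 0 0 -.016 0 0 0; .05 0 0 -.02 0 0 0; .05 0 0 -.025 0 0 0; .05 0 0 -.03 0 0 0; .05 0 0 -.03 0 0 0'
python3 -m crank '.05 -.03 0 -.02 0 0 0; .05 -.03 .02 0 0 0 0; .05 -.03 .02 0 0 0 0; .05 -.03 .02 0 0 0 0; .05 -.02 .02 0 0 0 0; .05 0 .03 0 0 0 0; .05 0 .02 0 0 0 0; .05 0 .01 0 0 0 0'
python3 - <<'E'
from h import *
st()
o=[]
for n in("top","side"):
    f=snap(n,n+'8'); P=cloud(f)
    for c,nm in(((.482,-.29),'new'),((.557,-.307),'sealed')):
        m=(abs(P[...,2]-.073)<.006)&(abs(P[...,0]-c[0])<.03)&(abs(P[...,1]-c[1])<.03); q=P[m]; print(n,nm,len(q),q.mean(0).round(3))
    fr=f["pixels"][140:300,200:400] if n=="top" else f["pixels"][130:360,190:340]
    o.append(cv2.resize(fr,(395,int(395*fr.shape[0]/fr.shape[1])),interpolation=cv2.INTER_CUBIC)[:599])
h=max(x.shape[0] for x in o); o=[cv2.copyMakeBorder(x,0,h-x.shape[0],0,0,cv2.BORDER_CONSTANT) for x in o]
cv2.imwrite('pics/crop8.png',np.hstack(o)[:,:,::-1])
E
```

```text
clock: 21.32
position: [0.4824, -0.2915, 0.0535]
tool_rot: [-3.142, 0.0, 0.204]
force: [0.7, -0.3, -0.6]
grip_width: 0.0498
finger_force: 0.0
clock: 21.98
position: [0.4821, -0.2913, 0.1907]
tool_rot: [-3.141, -0.0, 0.204]
force: [0.5, -0.3, 0.4]
grip_width: 0.0501
finger_force: 0.0
clock: 22.65
position: [0.3732, -0.4594, 0.2095]
tool_rot: [3.14, -0.0, 0.202]
force: [0.4, 0.5, -0.7]
grip_width: 0.0498
finger_force: 0.0
t 22.65 pos [ 0.3732 -0.4594  0.2095] rpy [ 3.14  -0.     0.202] pl [-437.   276.1] F [ 0.4  0.5 -0.7] w 0.0498 0.0
top new 72 [ 0.481 -0.291  0.073]
top sealed 65 [ 0.556 -0.305  0.073]
side new 153 [ 0.484 -0.296  0.073]
side sealed 157 [ 0.558 -0.31   0.073]
```

View pics/crop8.png

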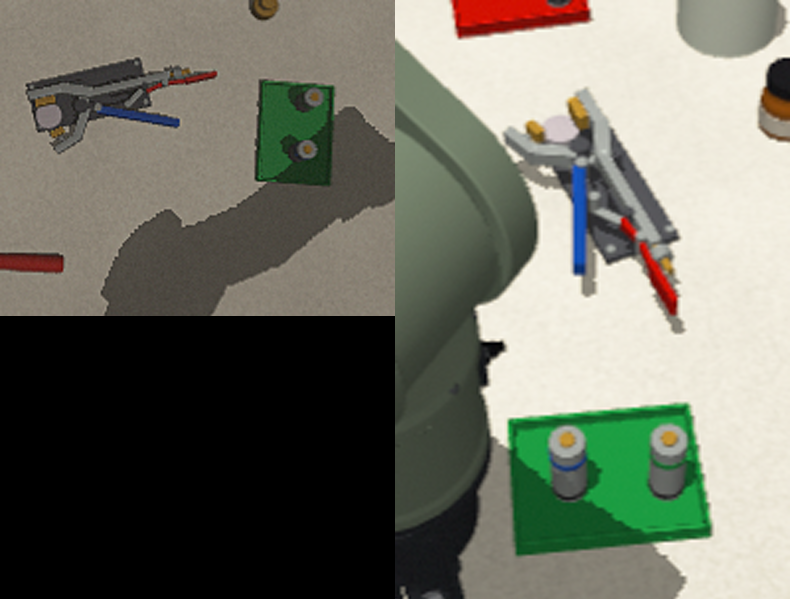

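Both cells stand upright in the green tray: the blue-banded one at crop (568,465) and the sealed one at (668,462). The pliers are open and the robot is clear, so I'm handing the job in.

```bash
python3 -c "from h import *; print(bot.job_done())"
```

```text
the job is handed in; nothing more can be done
None
```

I sealed the cell, left the pliers locked on their own for over two seconds, sprang them open with the red lever, stood the cell upright in the green tray, and handed the job in at about 23 s.

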